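# Wind up the shower radio and set its volume

### The arm

A 6-joint arm with a two-finger parallel gripper is mounted at the origin on the work surface. World frame = base frame: x ahead of the robot, y to its left, z up, the work surface at z = 0. Lengths are in mm, angles in rad, forces in N, time in s.
With the tool pointing down it reaches from about 275 to 1000 mm from the base axis. Payload 8.4 kg.
Tool frame: the origin (TCP) lies on the centre line of the jaws, within the pads' length; the fingertips stand 22 mm ahead of it and the grasp point (between the pads) lies 3 mm ahead of it; z points along the fingers, x is the direction in which the jaws open and shut, and the axes are right-handed (so a half turn about z gives the same grasp; the last joint's range is limited). The gripper opens to 85 mm and grips with 20 to 120 N. Pads are 22 mm wide; open, the fingers measure 114 mm over their backs; the gripper's body (76 mm by 85 mm) begins 54 mm behind the grasp point. The pads swing forward as they close: fully open they stand 13 mm farther back than shut.
Start: joints at [1.274, 0.353, 1.633, -0, 1.155, -0.002], TCP at [181.591, 598.041, 253.281] pointing down, gripper open.
Joint ranges: [-2.63, 2.63], [-0.92, 2.1], [0.06, 2.66], [-1.3, 4.44], [0, 2.69], [-3.02, 3.02]. Speed limits (rad/s): [2.22, 2.22, 2.79, 3.14, 3.14, 3.14].

### API

Orientations are given as [roll, pitch, yaw] about the fixed x, y, z axes, in that order (R = Rz(yaw) Ry(pitch) Rx(roll)).
In Python, from rig import status, viewer, job gives the robot as it stands.
- The arm moves only by the tool send_rows, never from a script. Its argument "plan" is a list of rows, each a list of 3 entries, a list of its own where there are three numbers: the shift along the tool's x, y, z in m, then the turn, a rotation vector about the tool's x, y, z in rad, then the opening, from -1 (shut) to 1 (fully open). In form: [[[x, y, z], [rx, ry, rz], jaw], ...]. A call has exactly 5 rows; each row is the pose to reach, as a shift and turn from the pose measured when the call began, along the tool's axes at that moment; what a row does not reach only later rows make up. A row lasts 1/12 s, in which the tool goes at most 41.7 mm and 7.16 degrees, less where a joint would pass 70% of its speed; a pose out of reach is approached as far as the arm can. A call with a gripper value outside its range is refused whole. The fingers move at their own pace and stop on an object; "squeeze" is the grip in N (left out, the last holds). Time passes only in rows, so rows that repeat a pose let the fingers close, or fill a call up. It gives the time, the measured TCP pose, the force and the opening at its end, in the units of the state.
- status.sense(): the state, without advancing time (a new reading comes with each control period).
- viewer.grab_frame(name): name is "side" or "top"; returns the picture (384x512x3 uint8, red, green, blue); there is no depth.
- viewer.camera_params(name): a dict with "intrinsics" (3x3 intrinsics, pixels), "xyz" and "orientation" of the camera in the world. Camera axes: x right, y down, z forward; pixel columns grow to the right and rows downward; lengths in mm; the calibration is good to about 2 mm. A picture is of the moment at which its call begins. camera_params takes no time and is no camera call.
- job.sign_off(): hands the job in, once; it reports no verdict.
Trained networks look in the newest picture that a camera, given by its name, has taken for a name from the list of things; names that differ only in an ending like _2 or _b are one class to them, and where a whole thing is asked for, a point or a joint stands for the part that bears it (a point fixed in the world has none). Each returns a list of dicts, best first, with "p" (0 to 1); they miss things now and then, are a little off and sometimes report something else, mostly with a low value. They report only what shows in the picture. A call takes as long as a camera call.
- viewer.cut_out(label, camera): "mask" (384x512 bool, what is visible of it) and "extent" ([left, top, width, height] in pixels, round what is visible of it).
The state is a dict: "clock": time; "qpos": joint angles; "qvel": joint speeds; "joint_efforts": joint torques, N m; "eef_pos": TCP position; "tcp_rot": TCP orientation; "contact_force": force on the tool from outside, world axes, zero at the start; "wrist_torque": the same for the moment, N m; "opening": opening from 0.0 (shut) to 1.0 (fully open).
Only numpy, scipy, OpenCV 4.12 (cv2) and the standard library are available. Lean on these libraries where they do the work, as an engineer would, in place of code of your own. Each camera call takes 0.05 s, during which the arm holds its last target.

### The job

Wind up the shower radio on the cabinet shelf: turn its crank clockwise by the grip, steadily and at no more than about one turn a second, until the needle of the charge gauge stands in the middle of the thick black full band. Then roll the volume wheel until its ridge points at the long thick line, let go, and leave the other things on the shelf where they are.

Things in the scene. Friction and masses are not known exactly. Their poses are not given: they have to be found in the camera images.
- radio: wind-up shower radio lying on its back, white plastic case 130 (its x) x 210 (its y) mm, top face 55 mm above the shelf, stuck down by suction feet so it cannot shift. Origin: under the middle of the case, at shelf height; its -x long side looks towards the robot (give or take its yaw), its y points to the left seen from the robot, z up. On its top: the crank on the left (+y) half; the round charge gauge at the right rear; the volume wheel at the right front corner (-x, -y).
- hub (a point): point on the crank's vertical axis, 65 mm above the shelf; at (0, +45 mm, 65 mm) in the radio's frame
- grip_center (a point): centre of the crank's grip: upright round grey plastic grip, 23 mm in diameter, 42 mm tall (21 mm above and below this point: from 70 to 112 mm above the shelf), spinning freely about its own upright axis on the end of the flat steel crank arm (16 mm wide, top face 68 mm above the shelf). Its axis runs on a horizontal circle of 50 mm radius about hub. The space beside the grip is free above the arm.
- crank (a joint): crank angle in rad, 0 to 24 (hard stops, several turns): grows as the crank turns clockwise seen from above. At 0 (and each 2 pi = 6.283) the arm points along the radio's +x; at angle c it points along (cos c, -sin c) in the radio's x, y. Needs about 2 N at the grip and stays where it is left; each turn adds to the charge. The gauge's black full band is 15.5 to 19.5, its middle 17.5; at the start it reads 3 to 9.28.
- needle (a joint): angle in rad of the gauge's needle, geared to the crank: 0.12 times the crank angle, clockwise. Full band: 1.86 to 2.34.
- gauge (a point): centre of the round charge gauge, 58 mm above the shelf: 62 mm dial with a dark needle. Seen from above, the needle at angle n points along the direction 2.6 - n rad, counted from the radio's +x towards its +y. One short black line marks empty (2.6 rad); the thick black arc is the full band (directions 0.74 down to 0.26 rad).
- wheel_axis (a point): centre of the volume wheel, on its vertical axis, 62 mm above the shelf; at (-55, -70, 62 mm) in the radio's frame. Flat grey knurled disc of 26.5 mm outer radius, from 56 to 68 mm above the shelf, lying on the case top and overhanging the case's front (-x) face by 16.5 mm; nothing lies below or in front of the overhanging edge, so a fingertip can stand upright against it and, pressed on with a few newtons, roll it.
- volume (a joint): volume wheel angle in rad, 0 (off) to 2.4 (hard stops), grows clockwise seen from above: the overhanging front edge moves towards the radio's +y. A white ridge on the wheel's top, centre to edge, points along the direction 1.22 - value rad (from the radio's +x towards +y). Lines on the case stand at values 0, 0.5, 1.0, 1.5 and 2.0; the one at 1.5 is longer and thicker. 0.5 N along the edge turns it; it stays where it is left.
- cup_mid (a point): bystander, to be left alone: white ceramic toothbrush cup, 78 mm wide, 100 mm high, with two toothbrushes sticking up to 190 mm; point on its middle, 50 mm above the shelf
- nail_brush_mid (a point): bystander, to be left alone: bamboo nail brush, 40 x 95 x 34 mm, lying bristles down; point on its middle, 17 mm above the shelf
- pump_bottle_mid (a point): bystander, to be left alone: small stainless pump bottle, 58 mm wide, 153 mm high; point on its middle, 60 mm above the shelf
- cream_jar_mid (a point): bystander, to be left alone: low ceramic cream jar with metal lid, 58 mm wide, 40 mm high; point on its middle, 20 mm above the shelf
- soap_dish_mid (a point): bystander, to be left alone: white ceramic dish with a bar of soap, 85 x 125 x 38 mm; point on its middle, 20 mm above the shelf

How it is judged:
By the outcome, as a careful person would: the job done as asked, in the order asked, and still so for the second after the job is handed in, with the robot touching nothing.
It also fails if it takes over 72 s, if anything falls off the work surface, if the arm or the gripper's body presses on something with over 40 N, if the wrist force passes 120 N, or if a joint passes its speed limit or range.

## Working session

There is one attempt and no reset: what is moved stays moved. The work goes in short steps, Python scripts to look and compute and a tool call to move; the robot and the scene stay as the last step left them, time stands still between calls to the robot, and variables do not carry over. Pictures are saved under pics/ and viewed, and the job is handed in when it is done.

Besides the shell and the picture viewer there is one more tool, called after ">>>" as name(argument=value, ...) on one line, values as JSON. send_rows: Moves the arm, as the interface text tells. Its arguments: {"type":"object","properties":{"plan":{"type":"array"},"squeeze":{"type":"number"}},"required":["plan"]}

```bash
ls; mkdir -p pics
python3 - <<'E'
from rig import status, viewer, job
import cv2
s=status.sense(); print(s)
for n in ("side","top"):
    im=viewer.grab_frame(n); cv2.imwrite(f"pics/{n}0.png",cv2.cvtColor(im,cv2.COLOR_RGB2BGR)); print(viewer.camera_params(n))
E
```

```text
pics
{'clock': 0.0, 'qpos': array([ 1.27359995e+00,  3.53671820e-01,  1.63413012e+00, -8.97298077e-06,
        1.15520948e+00, -2.41467209e-03]), 'qvel': array([ 1.28732778e-03,  7.32538722e-04, -6.95679316e-04, -4.32281928e-04,
        1.99037663e-03,  8.76250242e-05]), 'joint_efforts': array([-4.54516470e-03, -6.05229735e+01, -3.42055857e+01, -5.32229460e-04,
        9.69006156e-03,  7.15798228e-05]), 'eef_pos': array([181.46215585, 597.60983236, 252.54859742]), 'tcp_rot': array([3.14158788e+00, 1.41878438e-03, 1.27601824e+00]), 'contact_force': array([ 0.48188974,  0.45632972, -0.3307593 ]), 'wrist_torque': array([-0.00237864, -0.01233036, -0.01106557]), 'opening': 0.9988725592941176}
{'intrinsics': array([[447.34723542,   0.        , 251.18462463],
       [  0.        , 447.34723542, 195.18039468],
       [  0.        ,   0.        ,   1.        ]]), 'xyz': array([1137.82409009, -863.78976875,  855.70065327]), 'orientation': array([-2.23290638, -0.01607932,  0.63964398])}
{'intrinsics': array([[489.28688236,   0.        , 261.05113834],
       [  0.        , 489.28688236, 184.11317602],
       [  0.        ,   0.        ,   1.        ]]), 'xyz': array([ 256.54014763,  -75.042785  , 1448.43149828]), 'orientation': array([-2.92909978e+00,  9.97046340e-04, -1.56278121e+00])}
```

View pics/side0.png

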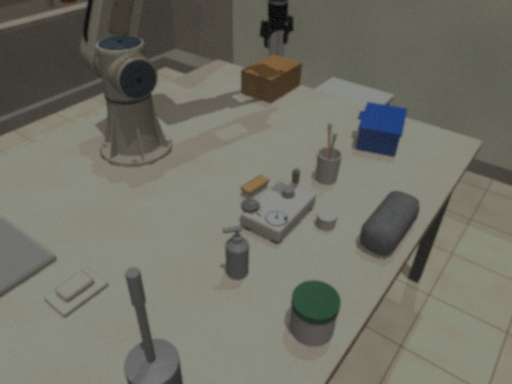

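View pics/top0.png

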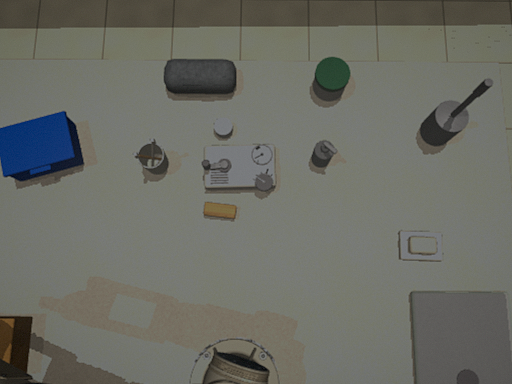

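Top view: the radio is at about (240,166), with the crank grip on its left near (208,164), the gauge at (262,154) and the wheel at (264,182). The cup is at (152,158), the jar at (223,128), the bottle at (322,153) and the brush at (220,210). I'll zoom in and measure.

```bash
cat > h.py <<'E'
import numpy as np, cv2
from scipy.spatial.transform import Rotation as Ro
from rig import status, viewer, job
def cam(n):
    c=viewer.camera_params(n); return np.array(c["intrinsics"]),np.array(c["xyz"]),Ro.from_euler('xyz',c["orientation"]).as_matrix()
def px2w(n,uv,z):
    K,t,R=cam(n); uv=np.atleast_2d(np.array(uv,float)); d=(R@np.linalg.inv(K)@np.c_[uv,np.ones(len(uv))].T).T
    s=(z-t[2])/d[:,2]; return t+d*s[:,None]
def w2px(n,P):
    K,t,R=cam(n); P=np.atleast_2d(np.array(P,float)); c=(P-t)@R; p=c@K.T; return p[:,:2]/p[:,2:]
def grab(n): return cv2.cvtColor(viewer.grab_frame(n),cv2.COLOR_RGB2BGR)
def crop(im,x0,y0,x1,y1,f,name):
    c=cv2.resize(im[y0:y1,x0:x1],None,fx=f,fy=f,interpolation=cv2.INTER_CUBIC); c=cv2.convertScaleAbs(c,alpha=1.5); cv2.imwrite(f"pics/{name}.png",c)
E
python3 - <<'E'
from h import *
im=cv2.imread("pics/top0.png"); crop(im,190,130,290,205,8,"topz0")
im=cv2.imread("pics/side0.png"); crop(im,225,150,345,240,6,"sidez0")
for n in ("top","side"):
    for l in ("radio","grip_center","gauge","wheel_axis","cup_mid","nail_brush_mid","pump_bottle_mid","cream_jar_mid"):
        r=viewer.cut_out(l,n)
        for d in r[:1]:
            m=d["mask"]; ys,xs=np.nonzero(m); print(n,l,round(d["p"],2),np.round(d["extent"],1),m.sum(),xs.mean().round(1),ys.mean().round(1), px2w(n,(xs.mean(),ys.mean()),{"radio":50,"grip_center":91,"gauge":58,"wheel_axis":62}.get(l,40)).round(0))
            if l=="radio": print(cv2.minAreaRect(np.c_[xs,ys].astype(np.float32)))
E
```

```text
top radio 0.66 [202.1 141.4  71.9  49.3] 3178 239.9 167.2 [[609.  -9.  50.]]
((238.5, 167.5), (47.0, 73.0), 90.0)
top grip_center 0.51 [203.4 161.6  10.2   8.8] 70 206.0 164.5 [[606.  87.  91.]]
top gauge 0.97 [203.4 145.6  67.9  46.5] 3185 239.8 167.2 [[607.  -9.  58.]]
top wheel_axis 0.63 [205.8 146.9  69.5  47.7] 3106 240.3 167.1 [[606. -10.  62.]]
top cup_mid 0.69 [132.  142.9  35.6  32.6] 756 152.6 157.8 [[638. 253.  40.]]
top nail_brush_mid 0.88 [206.9 203.2  28.8  14.8] 380 219.4 210.2 [[482.  49.  40.]]
top pump_bottle_mid 0.9 [316.4 141.   21.3  25.8] 454 323.1 154.0 [[ 654. -256.   40.]]
top cream_jar_mid 0.87 [218.6 118.   15.6  22.8] 276 223.9 127.8 [[733.  42.  40.]]
side radio 0.85 [242.2 170.4  73.9  74.6] 2972 278.0 209.0 [[629. -31.  50.]]
((279.2481384277344, 209.01220703125), (53.949729919433594, 76.53659057617188), 53.530765533447266)
side gauge 0.63 [243.5 168.9  73.6  73.6] 3094 278.2 208.5 [[633. -37.  58.]]
side wheel_axis 0.92 [243.3 167.8  71.2  75.6] 3115 277.5 209.2 [[636. -45.  62.]]
side cup_mid 0.84 [314.8 122.4  27.   63.6] 958 328.0 161.8 [[617. 283.  40.]]
side nail_brush_mid 0.65 [241.5 174.3  31.7  24.6] 440 254.7 186.4 [[506.  25.  40.]]
side pump_bottle_mid 0.82 [229.  225.5  22.5  56.3] 1128 236.5 254.8 [[ 641. -236.   40.]]
side cream_jar_mid 0.3 [242.4 167.3  71.8  74.7] 3011 277.9 208.6 [[621. -19.  40.]]
```

```bash
python3 -c "
from rig import viewer,status; print(status.sense()['clock'])"
```

```text
0.9
```

View pics/topz0.png

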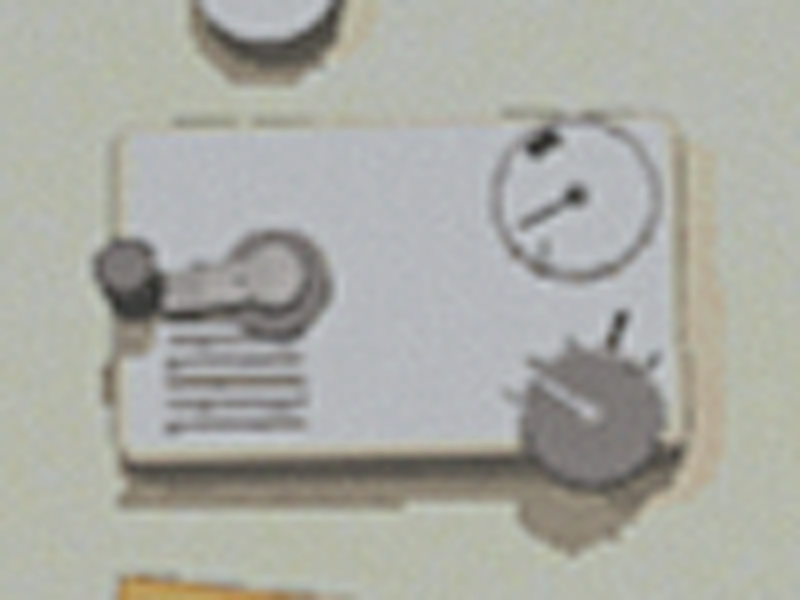

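View pics/sidez0.png

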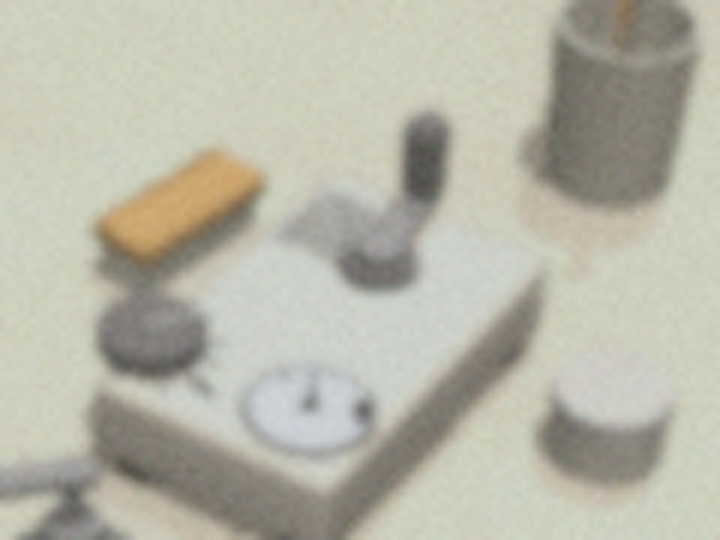

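```bash
cat >> h.py <<'E'
def W(pose,P):
    x,y,a=pose; P=np.atleast_2d(P).astype(float); c,s=np.cos(a),np.sin(a)
    return np.c_[x+c*P[:,0]-s*P[:,1], y+s*P[:,0]+c*P[:,1], P[:,2]]
E
python3 - <<'E'
from h import *
from scipy.optimize import least_squares
f=lambda a:np.array(a,float)/8+[190-.44,130-.44]
px=f([(120,135),(680,118),(685,445),(122,460),(272,272),(597,418)])
P=np.array([(65,105,55),(65,-105,55),(-65,-105,55),(-65,105,55),(0,45,70),(-55,-70,68)])
g=lambda a:np.array(a,float)/6+[225-.42,150-.42]
pxs=g([(545,262),(325,490),(92,400),(150,318)])
Ps=np.array([(65,105,55),(65,-105,55),(-65,-105,55),(-55,-70,68)])
r=least_squares(lambda p:(w2px("top",W(p,P))-px).ravel(),[606,-9,0]); print(r.x,r.fun.reshape(-1,2).round(2))
rs=least_squares(lambda p:(w2px("side",W(p,Ps))-pxs).ravel(),[606,-9,0]); print(rs.x,rs.fun.reshape(-1,2).round(2))
p=r.x
grip=px2w("top",f([(127,263)]),112)[0]; hub=W(p,(0,45,65))[0]; print("grip",grip,"hub",hub,np.hypot(*(grip-hub)[:2]))
gs=px2w("side",g([(430,120)]),112)[0]; print("grip side",gs)
d=grip-hub; ang=np.arctan2(d[1],d[0])-p[2]; print("crank", (-ang)%(2*np.pi))
gc=px2w("top",f([(577,195),(522,228)]),58); d=gc[1]-gc[0]; n=2.6-(np.arctan2(d[1],d[0])-p[2]); print("gauge",gc,"n",n,n/.12)
wc=px2w("top",f([(597,418),(528,362)]),68); d=wc[1]-wc[0]; print("wheel",wc, W(p,(-55,-70,62)),"vol",1.22-(np.arctan2(d[1],d[0])-p[2]))
E
```

```text
[ 6.13314731e+02 -8.08349152e+00  3.35967915e-02] [[-0.62 -1.53]
 [ 0.17 -1.16]
 [ 0.95  0.81]
 [-0.83  0.76]
 [ 0.45  0.81]
 [-0.14  0.18]]
[ 6.18008740e+02 -1.14617863e+01  4.95735907e-02] [[ 0.65 -0.97]
 [ 0.65  0.81]
 [-0.89 -2.46]
 [-0.41  2.31]]
grip [606.20245923  86.02027775 112.        ] hub [611.80315946  36.89111412  65.        ] 49.44737163463029
grip side [609.30160544  87.63719513 112.        ]
crank 4.632476295266705
gauge [[647.47784326 -72.39056955  58.        ]
 [634.7438453  -52.26944313  58.        ]] n 0.49856393518835596 4.154699459902966
wheel [[561.22545759 -80.2787243   68.        ]
 [581.80512295 -55.14461377  68.        ]] [[560.69710122 -79.89146511  62.        ]] vol 0.3688967223793339
```

```bash
cat >> h.py <<'E'
def rel(targets,yaw=None):
    "targets: list of world xyz mm; prints tool-frame rows"
    s=status.sense(); R=Ro.from_euler('xyz',s["tcp_rot"]); p=np.array(s["eef_pos"])
    rv=np.zeros(3) if yaw is None else (R.inv()*Ro.from_euler('xyz',[np.pi,0,yaw])).as_rotvec()
    print("t",round(s["clock"],2),"p",p.round(1),"rot",s["tcp_rot"].round(3),"F",s["contact_force"].round(1),"open",round(s["opening"],3),"q6",s["qpos"][5].round(2))
    for t in np.atleast_2d(targets): print((R.inv().apply(np.array(t)-p)/1000).round(4).tolist(), rv.round(3).tolist())
E
python3 -c "
from h import *
rel([[607,86.5,230]],0.03)"
```

```text
t 0.9 p [181.6 598.  253.3] rot [3.142 0.    1.276] F [ 0.5 -0.2 -0.5] open 1.001 q6 -0.0
[-0.3659, 0.5557, 0.0233] [0.0, 0.0, 1.246]
```

>>> send_rows(plan=[[[-0.366,0.556,0.01],[0,0,1.246],1],[[-0.366,0.556,0.01],[0,0,1.246],1],[[-0.366,0.556,0.01],[0,0,1.246],1],[[-0.366,0.556,0.01],[0,0,1.246],1],[[-0.366,0.556,0.01],[0,0,1.246],1]], squeeze=25)

```text
clock: 1.32
eef_pos: [315.6, 436.4, 250.2]
tcp_rot: [-3.142, -0.0, 0.645]
contact_force: [1.6, 1.5, -0.6]
opening: 1.002
```

```bash
python3 -c "
from h import *
rel([[607,86.5,230]],0.03)"
```

```text
t 1.32 p [315.6 436.4 250.2] rot [-3.142 -0.     0.645] F [ 1.6  1.5 -0.6] open 1.002 q6 0.3
[0.0223, 0.4548, 0.0202] [-0.0, -0.0, 0.615]
```

>>> send_rows(plan=[[[0.022,0.455,0.01],[0,0,0.615],1],[[0.022,0.455,0.01],[0,0,0.615],1],[[0.022,0.455,0.01],[0,0,0.615],1],[[0.022,0.455,0.01],[0,0,0.615],1],[[0.022,0.455,0.01],[0,0,0.615],1]])

```text
clock: 1.73
eef_pos: [448.9, 275.9, 245.9]
tcp_rot: [-3.141, -0.001, 0.024]
contact_force: [1.2, 0.2, 0.7]
opening: 1.001
```

```bash
python3 -c "
from h import *
rel([[607,86.5,230]],0.03)"
```

```text
t 1.73 p [448.9 275.9 245.9] rot [-3.141e+00 -1.000e-03  2.400e-02] F [1.2 0.2 0.7] open 1.001 q6 0.52
[0.1534, 0.1932, 0.0159] [-0.001, -0.001, -0.006]
```

>>> send_rows(plan=[[[0.153,0.193,0.016],[0,0,0],1],[[0.153,0.193,0.016],[0,0,0],1],[[0.153,0.193,0.016],[0,0,0],1],[[0.153,0.193,0.016],[0,0,0],1],[[0.153,0.193,0.016],[0,0,0],1]])

```text
clock: 2.15
eef_pos: [581.8, 115.8, 232.5]
tcp_rot: [-3.141, -0.001, 0.024]
contact_force: [0.5, 0.9, 0.5]
opening: 0.999
```

```bash
python3 -c "
from h import *
rel([[607,86.5,150]],0.03)"
```

```text
t 2.15 p [581.8 115.8 232.5] rot [-3.141e+00 -1.000e-03  2.400e-02] F [0.5 0.9 0.5] open 0.999 q6 0.17
[0.0244, 0.03, 0.0825] [-0.001, -0.001, -0.006]
```

>>> send_rows(plan=[[[0.024,0.03,0.03],[0,0,0],1],[[0.024,0.03,0.05],[0,0,0],1],[[0.024,0.03,0.065],[0,0,0],1],[[0.024,0.03,0.07],[0,0,0],1],[[0.024,0.03,0.07],[0,0,0],1]])

```text
clock: 2.57
eef_pos: [605.8, 86.2, 161.1]
tcp_rot: [-3.141, 0.002, 0.024]
contact_force: [0.5, 0.1, 1.1]
opening: 1.002
```

```bash
python3 -c "
from h import *
rel([[607,86.5,98]],0.03)
im=grab('top'); crop(im,160,120,280,210,6,'top1')
im=grab('side'); crop(im,225,100,365,205,5,'side1')
"
```

```text
t 2.57 p [605.8  86.2 161.1] rot [-3.141e+00  2.000e-03  2.400e-02] F [0.5 0.1 1.1] open 1.002 q6 0.11
[0.0013, -0.0002, 0.0631] [-0.001, 0.002, -0.006]
```

View pics/top1.png

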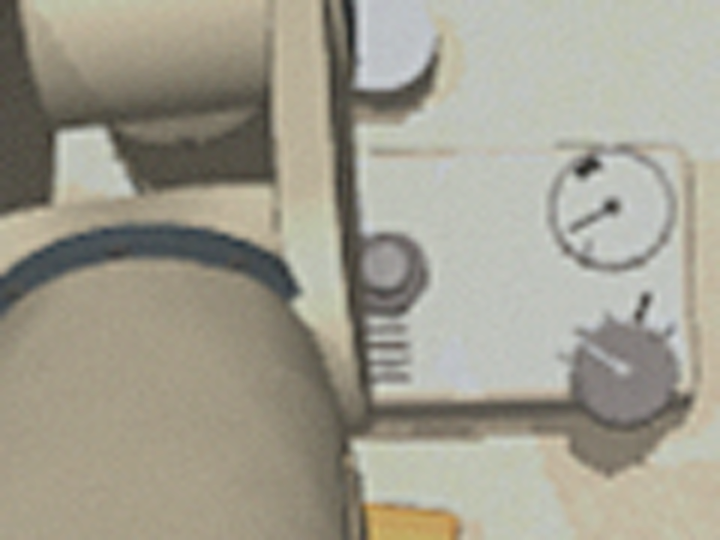

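View pics/side1.png

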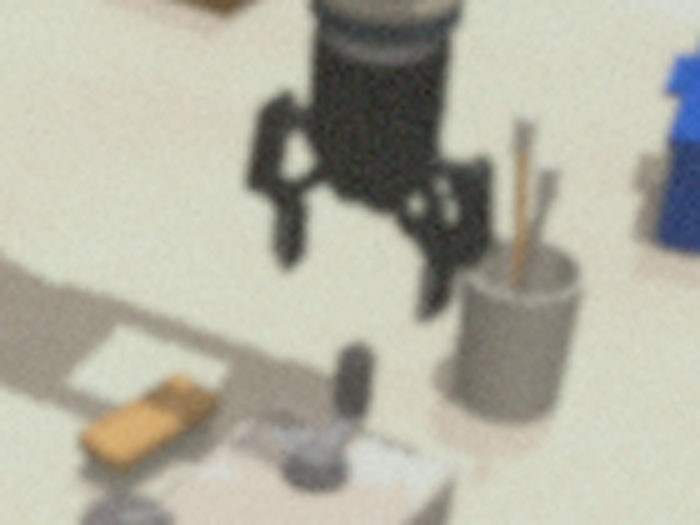

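The side view shows the open jaws straddling the grip: tips at (287,265) and (430,315), with the grip top at (355,350) between them. The gauge stays visible from above. I'll go down to it.

>>> send_rows(plan=[[[0.001,0,0.025],[0,0,0],1],[[0.001,0,0.045],[0,0,0],1],[[0.001,0,0.058],[0,0,0],1],[[0.001,0,0.063],[0,0,0],1],[[0.001,0,0.063],[0,0,0],1]])

```text
clock: 3.08
eef_pos: [607.7, 87.4, 100.1]
tcp_rot: [-3.141, -0.001, 0.025]
contact_force: [-0.7, 0.2, 0.3]
opening: 1.001
```

>>> send_rows(plan=[[[0,0,0],[0,0,0],0.3],[[0,0,0],[0,0,0],0.0],[[0,0,0],[0,0,0],-0.3],[[0,0,0],[0,0,0],-0.6],[[0,0,0],[0,0,0],-0.8]])

```text
clock: 3.5
eef_pos: [608.0, 87.4, 100.7]
tcp_rot: [-3.141, -0.002, 0.025]
contact_force: [-0.4, 0.1, -0.2]
opening: 0.297
```

```bash
python3 -c "
from h import *
rel([[607,86.5,98]],0.03)
"
```

```text
t 3.5 p [608.   87.4 100.7] rot [-3.141e+00 -2.000e-03  2.500e-02] F [-0.4  0.1 -0.2] open 0.297 q6 0.11
[-0.0011, 0.0009, 0.0027] [-0.001, -0.002, -0.005]
```

>>> send_rows(plan=[[[0,0,0.002],[0,0,0],-1],[[0,0,0.002],[0,0,0],-1],[[0,0,0.002],[0,0,0],-1],[[0,0,0.002],[0,0,0],-1],[[0,0,0.002],[0,0,0],-1]], squeeze=30)

```text
clock: 3.92
eef_pos: [609.4, 87.7, 100.4]
tcp_rot: [-3.14, -0.005, 0.025]
contact_force: [0.7, 0.8, 9.7]
opening: 0.255
```

```bash
python3 -c "
from h import *
rel([[607,86.5,98]],0.03)
im=grab('side'); crop(im,225,100,365,205,5,'side2')
"
```

```text
t 3.92 p [609.4  87.7 100.4] rot [-3.14  -0.005  0.025] F [0.7 0.8 9.7] open 0.255 q6 0.11
[-0.0025, 0.0011, 0.0023] [-0.001, -0.005, -0.005]
```

View pics/side2.png

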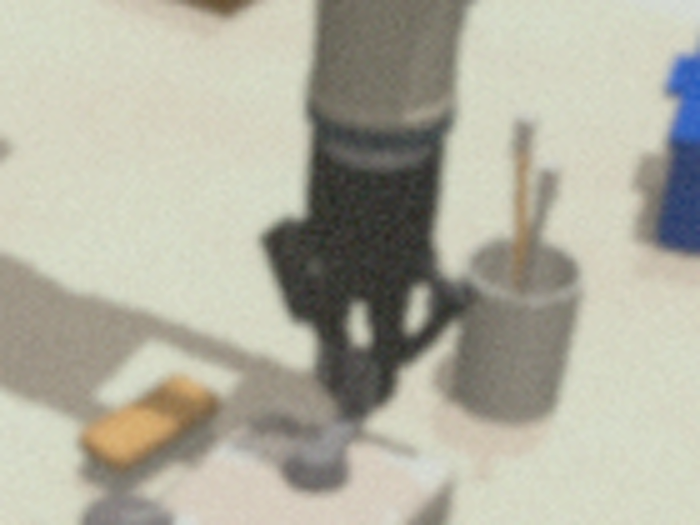

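```bash
cat > crank.py <<'E'
from h import *
import sys
hx,hy,r=[float(v) for v in sys.argv[1:4]]; steps=[float(v) for v in sys.argv[4].split(',')]
z=100.
s=status.sense(); p=s["eef_pos"]; th=np.arctan2(p[1]-hy,p[0]-hx); print("theta",th.round(3),"rad",np.hypot(p[1]-hy,p[0]-hx).round(1), "crank mod 2pi",(0.034-th)%(2*np.pi))
t=th-np.cumsum(np.radians(steps))
rel(np.c_[hx+r*np.cos(t),hy+r*np.sin(t),0*t+z],0.025)
E
python3 crank.py 611.8 37 50 5,10,12,12,12
```

```text
theta 1.617 rad 50.8 crank mod 2pi 4.699775174244937
t 3.97 p [609.4  87.7 100.4] rot [-3.14  -0.005  0.025] F [-0.   1.9 10. ] open 0.255 q6 0.11
[0.0044, 0.0008, 0.0004] [-0.001, -0.005, 0.0]
[0.013, 0.0022, 0.0004] [-0.001, -0.005, 0.0]
[0.0228, 0.0057, 0.0005] [-0.001, -0.005, 0.0]
[0.0317, 0.0112, 0.0005] [-0.001, -0.005, 0.0]
[0.0393, 0.0184, 0.0005] [-0.001, -0.005, 0.0]
```

>>> send_rows(plan=[[[0.0044,0.0008,0],[0,-0.004,0],-1],[[0.013,0.0022,0],[0,-0.004,0],-1],[[0.0228,0.0057,0],[0,-0.004,0],-1],[[0.0317,0.0112,0],[0,-0.004,0],-1],[[0.0393,0.0184,0],[0,-0.004,0],-1]])

```text
clock: 4.38
eef_pos: [651.4, 72.3, 101.1]
tcp_rot: [-3.137, -0.005, 0.025]
contact_force: [3.8, 6.9, -3.4]
opening: 0.258
```

```bash
python3 crank.py 611.8 37 50 12,12,12,12,12
```

```text
theta 0.728 rad 53.0 crank mod 2pi 5.589017134190303
t 4.38 p [651.4  72.3 101.1] rot [-3.137 -0.005  0.025] F [ 3.8  6.9 -3.4] open 0.258 q6 0.08
[0.0036, 0.0106, 0.0011] [-0.004, -0.005, 0.0]
[0.0075, 0.0203, 0.001] [-0.004, -0.005, 0.0]
[0.0094, 0.0305, 0.001] [-0.004, -0.005, 0.0]
[0.0091, 0.041, 0.001] [-0.004, -0.005, 0.0]
[0.0066, 0.0512, 0.0009] [-0.004, -0.005, 0.0]
```

```bash
python3 crank.py 614 38.5 50 12,13,13,13,13
```

```text
theta 0.735 rad 50.4 crank mod 2pi 5.582178397421364
t 4.38 p [651.4  72.3 101.1] rot [-3.137 -0.005  0.025] F [ 3.8  6.9 -3.4] open 0.258 q6 0.08
[0.0057, 0.0088, 0.0011] [-0.004, -0.005, 0.0]
[0.0099, 0.0193, 0.0011] [-0.004, -0.005, 0.0]
[0.0117, 0.0305, 0.001] [-0.004, -0.005, 0.0]
[0.011, 0.0418, 0.001] [-0.004, -0.005, 0.0]
[0.0077, 0.0526, 0.0009] [-0.004, -0.005, 0.0]
```

>>> send_rows(plan=[[[0.0057,0.0088,0.001],[-0.004,-0.004,0],-1],[[0.0099,0.0193,0.001],[-0.004,-0.004,0],-1],[[0.0117,0.0305,0.001],[-0.004,-0.004,0],-1],[[0.011,0.0418,0.001],[-0.004,-0.004,0],-1],[[0.0077,0.0526,0.001],[-0.004,-0.004,0],-1]])

```text
clock: 4.8
eef_pos: [661.7, 18.8, 100.6]
tcp_rot: [-3.141, -0.004, 0.025]
contact_force: [2.2, 1.3, 4.8]
opening: 0.26
```

```bash
python3 crank.py 614 38.5 50 13,13,13,13,13
```

```text
theta -0.391 rad 51.6 crank mod 2pi 0.4253898015589921
t 4.8 p [661.7  18.8 100.6] rot [-3.141 -0.004  0.025] F [2.2 1.3 4.8] open 0.26 q6 0.0
[-0.0072, 0.0091, 0.0006] [-0.0, -0.004, 0.0]
[-0.0149, 0.0174, 0.0006] [-0.0, -0.004, 0.0]
[-0.0244, 0.0236, 0.0005] [-0.0, -0.004, 0.0]
[-0.035, 0.0276, 0.0005] [-0.0, -0.004, 0.0]
[-0.0462, 0.0291, 0.0004] [-0.0, -0.004, 0.0]
```

>>> send_rows(plan=[[[-0.0065,0.0091,0],[0,-0.004,0],-1],[[-0.0142,0.0174,0],[0,-0.004,0],-1],[[-0.024,0.0236,0],[0,-0.004,0],-1],[[-0.035,0.0276,0],[0,-0.004,0],-1],[[-0.0462,0.0291,0],[0,-0.004,0],-1]])

```text
clock: 5.22
eef_pos: [614.8, -12.3, 100.6]
tcp_rot: [-3.141, 0.0, 0.024]
contact_force: [2.3, 6.2, 2.8]
opening: 0.257
```

```bash
python3 crank.py 614 38.5 50 13,13,13,13,13
```

```text
theta -1.554 rad 50.8 crank mod 2pi 1.5883569835400142
t 5.22 p [614.8 -12.3 100.6] rot [-3.141  0.     0.024] F [2.3 6.2 2.8] open 0.257 q6 -0.05
[-0.0112, -0.0022, 0.0006] [-0.0, 0.0, -0.001]
[-0.0219, -0.0061, 0.0006] [-0.0, 0.0, -0.001]
[-0.0314, -0.0122, 0.0006] [-0.0, 0.0, -0.001]
[-0.0392, -0.0204, 0.0006] [-0.0, 0.0, -0.001]
[-0.0451, -0.0301, 0.0006] [-0.0, 0.0, -0.001]
```

>>> send_rows(plan=[[[-0.0112,-0.0022,0],[0,0,0],-1],[[-0.0219,-0.0061,0],[0,0,0],-1],[[-0.0314,-0.0122,0],[0,0,0],-1],[[-0.0392,-0.0204,0],[0,0,0],-1],[[-0.0451,-0.0301,0],[0,0,0],-1]])

```text
clock: 5.63
eef_pos: [569.6, 17.1, 100.8]
tcp_rot: [-3.14, -0.004, 0.023]
contact_force: [15.2, 4.2, -8.1]
opening: 0.262
```

```bash
python3 crank.py 614 38.5 50 13,13,13,13,13
```

```text
theta -2.693 rad 49.3 crank mod 2pi 2.726870758566681
t 5.63 p [569.6  17.1 100.8] rot [-3.14  -0.004  0.023] F [15.2  4.2 -8.1] open 0.262 q6 0.0
[-0.0041, -0.0105, 0.0008] [-0.001, -0.004, -0.002]
[-0.0051, -0.0218, 0.0008] [-0.001, -0.004, -0.002]
[-0.0035, -0.033, 0.0009] [-0.001, -0.004, -0.002]
[0.0006, -0.0435, 0.0009] [-0.001, -0.004, -0.002]
[0.007, -0.0529, 0.0009] [-0.001, -0.004, -0.002]
```

```bash
python3 crank.py 615.7 38 50 12,13,13,13,13
```

```text
theta -2.716 rad 50.6 crank mod 2pi 2.750339776419028
t 5.63 p [569.6  17.1 100.8] rot [-3.14  -0.004  0.023] F [15.2  4.2 -8.1] open 0.262 q6 0.0
[-0.0025, -0.0102, 0.0008] [-0.001, -0.004, -0.002]
[-0.0034, -0.0215, 0.0008] [-0.001, -0.004, -0.002]
[-0.0017, -0.0327, 0.0009] [-0.001, -0.004, -0.002]
[0.0024, -0.0433, 0.0009] [-0.001, -0.004, -0.002]
[0.0088, -0.0526, 0.0009] [-0.001, -0.004, -0.002]
```

>>> send_rows(plan=[[[-0.0025,-0.0102,0.0005],[0,-0.004,0],-1],[[-0.0034,-0.0215,0.0005],[0,-0.004,0],-1],[[-0.0017,-0.0327,0.0005],[0,-0.004,0],-1],[[0.0024,-0.0433,0.0005],[0,-0.004,0],-1],[[0.0088,-0.0526,0.0005],[0,-0.004,0],-1]])

```text
clock: 6.05
eef_pos: [576.2, 69.4, 100.5]
tcp_rot: [3.141, -0.0, 0.024]
contact_force: [4.8, -6.8, 1.5]
opening: 0.259
```

```bash
python3 crank.py 615.7 38 50 13,13,13,13,13
```

```text
theta 2.47 rad 50.4 crank mod 2pi 3.847489878004891
t 6.05 p [576.2  69.4 100.5] rot [ 3.141 -0.     0.024] F [ 4.8 -6.8  1.5] open 0.259 q6 0.09
[0.0085, -0.0075, 0.0005] [0.0, -0.0, -0.001]
[0.0183, -0.0133, 0.0005] [0.0, -0.0, -0.001]
[0.0291, -0.0167, 0.0005] [0.0, -0.0, -0.001]
[0.0403, -0.0176, 0.0005] [0.0, -0.0, -0.001]
[0.0515, -0.016, 0.0006] [0.0, -0.0, -0.001]
```

>>> send_rows(plan=[[[0.0085,-0.0075,0],[0,0,0],-1],[[0.0183,-0.0133,0],[0,0,0],-1],[[0.0291,-0.0167,0],[0,0,0],-1],[[0.0403,-0.0176,0],[0,0,0],-1],[[0.0515,-0.016,0],[0,0,0],-1]])

```text
clock: 6.47
eef_pos: [626.3, 87.0, 100.5]
tcp_rot: [3.142, 0.002, 0.024]
contact_force: [-1.5, -1.4, 5.1]
opening: 0.256
```

```bash
python3 crank.py 615.7 38 50 13,13,13,13,13
```

```text
theta 1.358 rad 50.1 crank mod 2pi 4.9588574055748875
t 6.47 p [626.3  87.  100.5] rot [3.142e+00 2.000e-03 2.400e-02] F [-1.5 -1.4  5.1] open 0.256 q6 0.11
[0.0106, 0.004, 0.0005] [0.0, 0.002, -0.001]
[0.0201, 0.0102, 0.0005] [0.0, 0.002, -0.001]
[0.0279, 0.0183, 0.0005] [0.0, 0.002, -0.001]
[0.0338, 0.028, 0.0005] [0.0, 0.002, -0.001]
[0.0372, 0.0388, 0.0005] [0.0, 0.002, -0.001]
```

>>> send_rows(plan=[[[0.0106,0.004,0],[0,0,0],-1],[[0.0201,0.0102,0],[0,0,0],-1],[[0.0279,0.0183,0],[0,0,0],-1],[[0.0338,0.028,0],[0,0,0],-1],[[0.0372,0.0388,0],[0,0,0],-1]])

```text
clock: 6.88
eef_pos: [664.4, 49.3, 100.6]
tcp_rot: [-3.141, 0.003, 0.024]
contact_force: [-0.6, 2.4, 5.2]
opening: 0.255
```

```bash
python3 crank.py 615.7 38 50 13,13,13,13,13
```

```text
theta 0.229 rad 50.0 crank mod 2pi 6.088026864725101
t 6.88 p [664.4  49.3 100.6] rot [-3.141e+00  3.000e-03  2.400e-02] F [-0.6  2.4  5.2] open 0.255 q6 0.05
[0.0011, 0.0113, 0.0006] [-0.001, 0.003, -0.001]
[-0.0005, 0.0225, 0.0006] [-0.001, 0.003, -0.001]
[-0.0045, 0.0331, 0.0006] [-0.001, 0.003, -0.001]
[-0.0108, 0.0425, 0.0006] [-0.001, 0.003, -0.001]
[-0.019, 0.0502, 0.0006] [-0.001, 0.003, -0.001]
```

Radius is 50.0 with very low forces, so the hub estimate holds.

>>> send_rows(plan=[[[0.0011,0.0113,0],[0,0.002,0],-1],[[-0.0005,0.0225,0],[0,0.002,0],-1],[[-0.0045,0.0331,0],[0,0.002,0],-1],[[-0.0108,0.0425,0],[0,0.002,0],-1],[[-0.019,0.0502,0],[0,0.002,0],-1]])

```text
clock: 7.3
eef_pos: [645.7, -2.2, 100.5]
tcp_rot: [-3.14, 0.001, 0.024]
contact_force: [0.2, 4.8, 3.8]
opening: 0.259
```

```bash
python3 crank.py 615.7 38 50 13,13,13,13,13
```

```text
theta -0.93 rad 50.2 crank mod 2pi 0.9636181395872842
t 7.3 p [645.7  -2.2 100.5] rot [-3.14e+00  1.00e-03  2.40e-02] F [0.2 4.8 3.8] open 0.259 q6 -0.03
[-0.01, 0.0053, 0.0005] [-0.001, 0.001, -0.001]
[-0.0209, 0.0084, 0.0006] [-0.001, 0.001, -0.001]
[-0.0322, 0.009, 0.0006] [-0.001, 0.001, -0.001]
[-0.0434, 0.007, 0.0006] [-0.001, 0.001, -0.001]
[-0.0538, 0.0025, 0.0006] [-0.001, 0.001, -0.001]
```

>>> send_rows(plan=[[[-0.01,0.0053,0],[0,0,0],-1],[[-0.0209,0.0084,0],[0,0,0],-1],[[-0.0322,0.009,0],[0,0,0],-1],[[-0.0434,0.007,0],[0,0,0],-1],[[-0.0538,0.0025,0],[0,0,0],-1]])

```text
clock: 7.72
eef_pos: [591.1, -6.1, 100.7]
tcp_rot: [-3.14, 0.0, 0.023]
contact_force: [6.6, 6.9, -0.3]
opening: 0.258
```

```bash
python3 crank.py 615.7 38 50 13,13,13,13,13
```

```text
theta -2.079 rad 50.5 crank mod 2pi 2.113079005117717
t 7.72 p [591.1  -6.1 100.7] rot [-3.14   0.     0.023] F [ 6.6  6.9 -0.3] open 0.258 q6 -0.04
[-0.0088, -0.0072, 0.0007] [-0.002, 0.0, -0.002]
[-0.0161, -0.0159, 0.0007] [-0.002, 0.0, -0.002]
[-0.0212, -0.026, 0.0007] [-0.002, 0.0, -0.002]
[-0.024, -0.0369, 0.0007] [-0.002, 0.0, -0.002]
[-0.0242, -0.0483, 0.0008] [-0.002, 0.0, -0.002]
```

>>> send_rows(plan=[[[-0.0088,-0.0072,0],[0,0,0],-1],[[-0.0161,-0.0159,0],[0,0,0],-1],[[-0.0212,-0.026,0],[0,0,0],-1],[[-0.024,-0.0369,0],[0,0,0],-1],[[-0.0242,-0.0483,0],[0,0,0],-1]])

```text
clock: 8.13
eef_pos: [565.4, 41.2, 100.7]
tcp_rot: [-3.141, -0.002, 0.023]
contact_force: [8.5, -2.3, -1.2]
opening: 0.257
```

```bash
python3 crank.py 615.7 38 50 13,13,12,11,10
python3 -c "
from h import *
im=grab('top'); crop(im,190,130,290,205,8,'top3')"
```

```text
theta 3.077 rad 50.4 crank mod 2pi 3.2401356076163585
t 8.13 p [565.4  41.2 100.7] rot [-3.141e+00 -2.000e-03  2.300e-02] F [ 8.5 -2.3 -1.2] open 0.257 q6 0.05
[0.0026, -0.0111, 0.0008] [-0.001, -0.002, -0.002]
[0.0073, -0.0214, 0.0008] [-0.001, -0.002, -0.002]
[0.0136, -0.0297, 0.0008] [-0.001, -0.002, -0.002]
[0.0208, -0.036, 0.0008] [-0.001, -0.002, -0.002]
[0.0283, -0.0405, 0.0008] [-0.001, -0.002, -0.002]
```

View pics/top3.png

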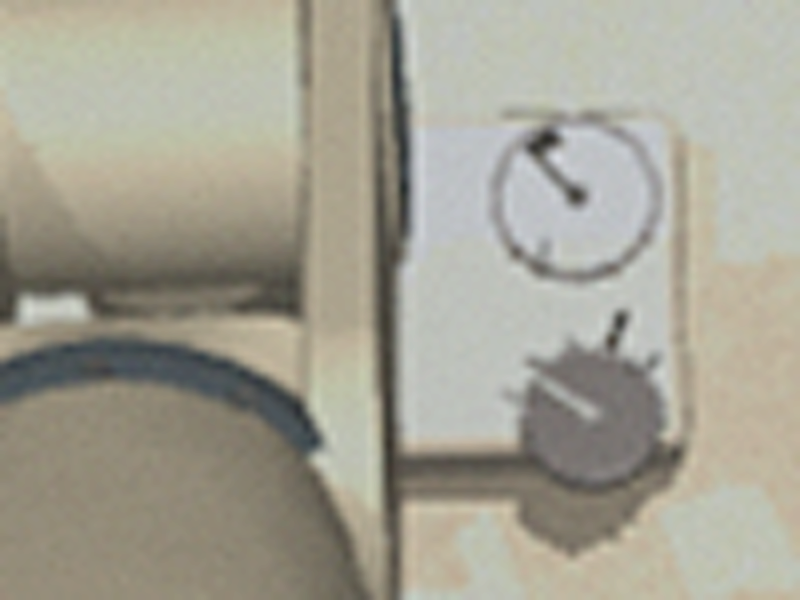

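The needle tip at (530,145) has reached the band's near edge (c≈15.8), which agrees with the joint count. There are 97° left to turn.

>>> send_rows(plan=[[[0.0026,-0.0111,0],[0,0,0],-1],[[0.0073,-0.0214,0],[0,0,0],-1],[[0.0136,-0.0297,0],[0,0,0],-1],[[0.0208,-0.036,0],[0,0,0],-1],[[0.0283,-0.0405,0],[0,0,0],-1]])

```text
clock: 8.6
eef_pos: [592.3, 82.7, 100.6]
tcp_rot: [3.141, -0.001, 0.025]
contact_force: [2.7, -9.9, 2.7]
opening: 0.253
```

```bash
python3 crank.py 615.7 38 50 9,9,8,6,4
```

```text
theta 2.052 rad 50.4 crank mod 2pi 4.264766997878498
t 8.6 p [592.3  82.7 100.6] rot [ 3.141e+00 -1.000e-03  2.500e-02] F [ 2.7 -9.9  2.7] open 0.253 q6 0.11
[0.0075, -0.0025, 0.0006] [0.001, -0.001, -0.0]
[0.0151, -0.0042, 0.0006] [0.001, -0.001, -0.0]
[0.0221, -0.0048, 0.0006] [0.001, -0.001, -0.0]
[0.0273, -0.0045, 0.0006] [0.001, -0.001, -0.0]
[0.0308, -0.004, 0.0006] [0.001, -0.001, -0.0]
```

>>> send_rows(plan=[[[0.0075,-0.0025,0],[0,0,0],-1],[[0.0151,-0.0042,0],[0,0,0],-1],[[0.0221,-0.0048,0],[0,0,0],-1],[[0.0275,-0.0045,0],[0,0,0],-1],[[0.0315,-0.0038,0],[0,0,0],-1]])

```text
clock: 9.02
eef_pos: [622.7, 87.4, 100.6]
tcp_rot: [3.141, -0.0, 0.025]
contact_force: [-0.9, 4.9, 6.1]
opening: 0.255
```

```bash
python3 crank.py 615.7 38 50 2,2,2,2,2
python3 -c "
from h import *
im=grab('top'); crop(im,190,130,290,205,8,'top4')
im=grab('side'); crop(im,225,150,345,240,6,'side4')"
```

```text
theta 1.429 rad 49.9 crank mod 2pi 4.887822469156594
t 9.02 p [622.7  87.4 100.6] rot [ 3.141 -0.     0.025] F [-0.9  4.9  6.1] open 0.255 q6 0.11
[0.0017, 0.0002, 0.0006] [0.0, -0.0, -0.0]
[0.0034, 0.0006, 0.0006] [0.0, -0.0, -0.0]
[0.0051, 0.001, 0.0006] [0.0, -0.0, -0.0]
[0.0068, 0.0015, 0.0006] [0.0, -0.0, -0.0]
[0.0085, 0.0021, 0.0006] [0.0, -0.0, -0.0]
```

View pics/top4.png

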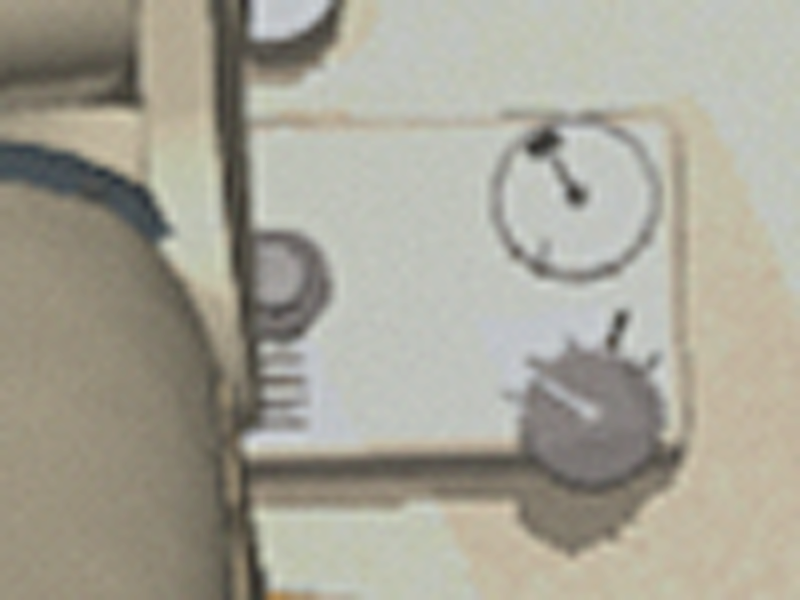

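View pics/side4.png

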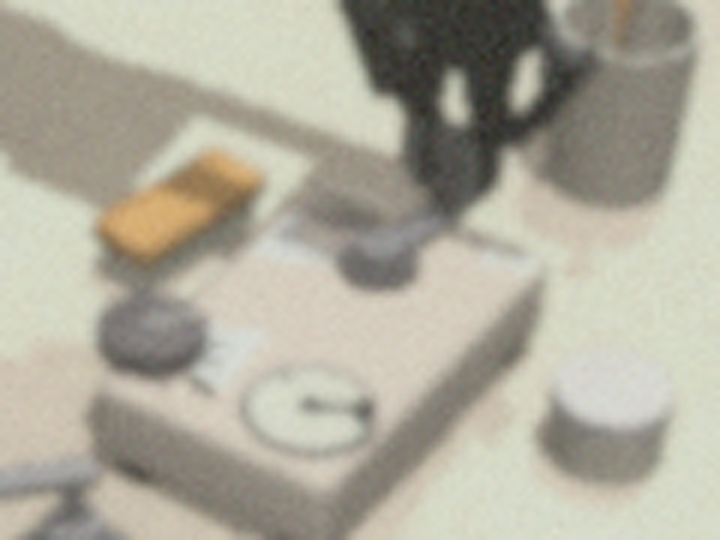

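The needle tip is at about (555,160), pointing into the centre of the band arc in both views. The joint count gives c≈17.45. I'll release and rise.

>>> send_rows(plan=[[[0,0,0],[0,0,0],-0.45],[[0,0,0],[0,0,0],-0.4],[[0,0,0],[0,0,0],-0.2],[[0,0,0],[0,0,0],0.1],[[0,0,0],[0,0,0],0.1]])

```text
clock: 9.53
eef_pos: [622.7, 87.0, 100.3]
tcp_rot: [3.141, -0.0, 0.025]
contact_force: [-0.5, -0.5, -0.8]
opening: 0.551
```

>>> send_rows(plan=[[[0,0,0],[0,0,0],0.1],[[0,0,-0.015],[0,0,0],0.1],[[0,0,-0.04],[0,0,0],0.1],[[0,0,-0.07],[0,0,0],0.1],[[0,0,-0.07],[0,0,0],0.1]])

```text
clock: 9.95
eef_pos: [625.5, 87.4, 175.7]
tcp_rot: [-3.142, -0.008, 0.025]
contact_force: [1.3, -0.0, 0.9]
opening: 0.547
```

```bash
python3 -c "
from h import *
rel([[508,-88,170]],0.04)
im=grab('side'); crop(im,225,150,345,240,6,'side5')"
```

```text
t 9.95 p [625.5  87.4 175.7] rot [-3.142 -0.008  0.025] F [ 1.3 -0.   0.9] open 0.547 q6 0.11
[-0.1219, 0.1725, 0.0047] [-0.0, -0.008, -0.015]
```

View pics/side5.png

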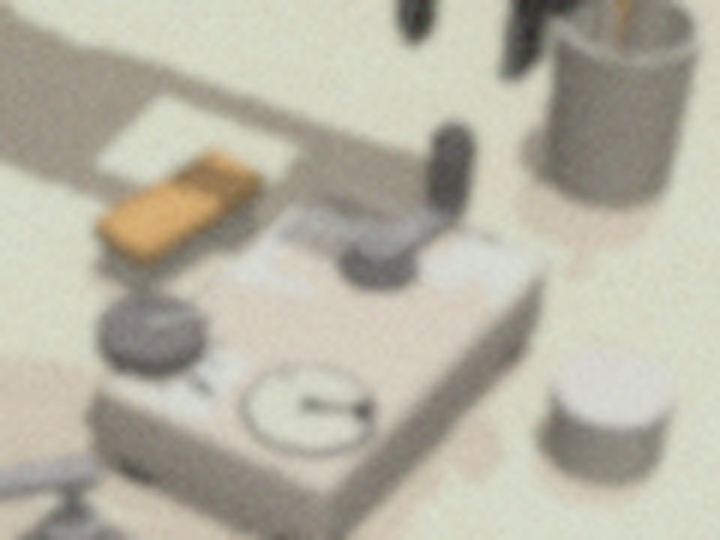

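The grip is free and upright, and the needle is still mid-band at (345,405). I'll move to in front of the wheel with the jaws shut.

>>> send_rows(plan=[[[-0.122,0.1725,0],[0,-0.008,-0.015],-1],[[-0.122,0.1725,0],[0,-0.008,-0.015],-1],[[-0.122,0.1725,0],[0,-0.008,-0.015],-1],[[-0.122,0.1725,0],[0,-0.008,-0.015],-1],[[-0.122,0.1725,0],[0,-0.008,-0.015],-1]], squeeze=30)

```text
clock: 10.42
eef_pos: [505.9, -87.8, 171.7]
tcp_rot: [3.142, 0.004, 0.04]
contact_force: [1.1, -0.8, -0.2]
opening: 0.002
```

```bash
python3 -c "
from h import *
rel([[506,-87,120]],0.04)"
```

```text
t 10.42 p [505.9 -87.8 171.7] rot [3.142 0.004 0.04 ] F [ 1.1 -0.8 -0.2] open 0.002 q6 -0.21
[0.0004, -0.0008, 0.0517] [0.0, 0.004, 0.0]
```

>>> send_rows(plan=[[[0,-0.001,0.025],[0,0.004,0],-1],[[0,-0.001,0.055],[0,0.004,0],-1],[[0,-0.001,0.08],[0,0.004,0],-1],[[0,-0.001,0.095],[0,0.004,0],-1],[[0,-0.001,0.1],[0,0.004,0],-1]])

```text
clock: 10.83
eef_pos: [503.0, -86.6, 68.7]
tcp_rot: [-3.141, 0.005, 0.04]
contact_force: [-0.0, 0.7, -0.3]
opening: 0.006
```

```bash
python3 -c "
from h import *
rel([[512,-87,70]],0.04)
im=grab('side'); crop(im,205,140,325,230,6,'side6')
im=grab('top'); crop(im,190,130,290,205,8,'top6')"
```

```text
t 10.83 p [503.  -86.6  68.7] rot [-3.141  0.005  0.04 ] F [-0.   0.7 -0.3] open 0.006 q6 -0.21
[0.0089, 0.0007, -0.0014] [-0.001, 0.005, -0.0]
```

View pics/side6.png

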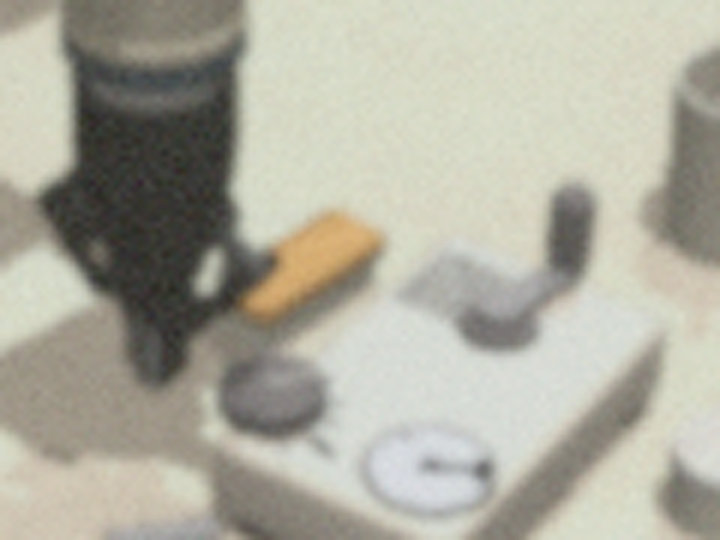

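View pics/top6.png

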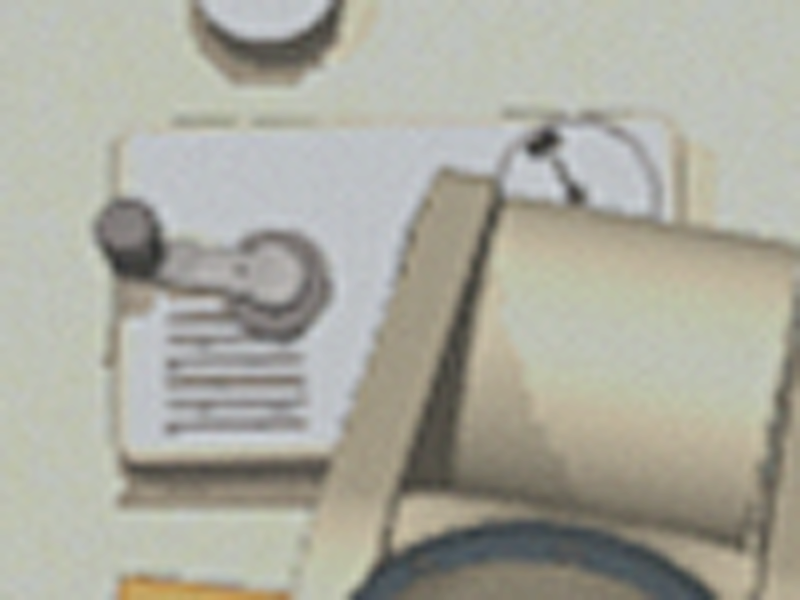

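The closed fingertips at (158,380) stand in front of the wheel's overhanging edge (225,395), with clear space between. I'll close in gently, watching the force.

>>> send_rows(plan=[[[0.005,0,0],[0,0.004,0],-1],[[0.009,0,0],[0,0.004,0],-1],[[0.011,0,0],[0,0.004,0],-1],[[0.013,0,0],[0,0.004,0],-1],[[0.014,0,0],[0,0.004,0],-1]])

```text
clock: 11.35
eef_pos: [519.2, -86.1, 71.1]
tcp_rot: [-3.141, -0.003, 0.041]
contact_force: [0.9, 0.6, -1.1]
opening: 0.0
```

>>> send_rows(plan=[[[0.001,0,0.001],[0,-0.004,0],-1],[[0.002,0,0.001],[0,-0.004,0],-1],[[0.003,0,0.001],[0,-0.004,0],-1],[[0.003,0,0.001],[0,-0.004,0],-1],[[0.003,0,0.001],[0,-0.004,0],-1]])

```text
clock: 11.77
eef_pos: [522.2, -85.9, 70.1]
tcp_rot: [-3.141, 0.001, 0.041]
contact_force: [0.6, 0.5, -0.2]
opening: -0.003
```

>>> send_rows(plan=[[[0.001,0,0],[0,0,0],-1],[[0.002,0,0],[0,0,0],-1],[[0.003,0,0],[0,0,0],-1],[[0.003,0,0],[0,0,0],-1],[[0.003,0,0],[0,0,0],-1]])

```text
clock: 12.18
eef_pos: [525.0, -85.8, 70.0]
tcp_rot: [-3.141, 0.002, 0.041]
contact_force: [-1.5, 0.3, -0.0]
opening: 0.003
```

>>> send_rows(plan=[[[0.0005,0,0],[0,0,0],-1],[[0.001,0,0],[0,0,0],-1],[[0.0015,0,0],[0,0,0],-1],[[0.0015,0,0],[0,0,0],-1],[[0.0015,0,0],[0,0,0],-1]])

```text
clock: 12.6
eef_pos: [525.3, -85.8, 69.8]
tcp_rot: [-3.141, 0.004, 0.041]
contact_force: [-5.4, -1.6, 3.1]
opening: 0.0
```

Contact at x=525.3 with 5 N, as wanted. I'll roll toward +y (tool −y).

>>> send_rows(plan=[[[0.0012,-0.003,0],[0,0,0],-1],[[0.0012,-0.007,0],[0,0,0],-1],[[0.0012,-0.011,0],[0,0,0],-1],[[0.0012,-0.014,0],[0,0,0],-1],[[0.0012,-0.0155,0],[0,0,0],-1]])

```text
clock: 13.02
eef_pos: [524.6, -69.8, 69.5]
tcp_rot: [-3.14, 0.007, 0.041]
contact_force: [-4.7, 0.3, 2.3]
opening: 0.003
```

```bash
python3 -c "
from h import *
rel([[512,-87,70]],0.04)
im=grab('side'); crop(im,205,140,325,230,6,'side7')"
```

```text
t 13.02 p [524.6 -69.8  69.5] rot [-3.14   0.007  0.041] F [-4.7  0.3  2.3] open 0.003 q6 -0.18
[-0.0133, 0.0166, -0.0004] [-0.001, 0.007, 0.001]
```

View pics/side7.png

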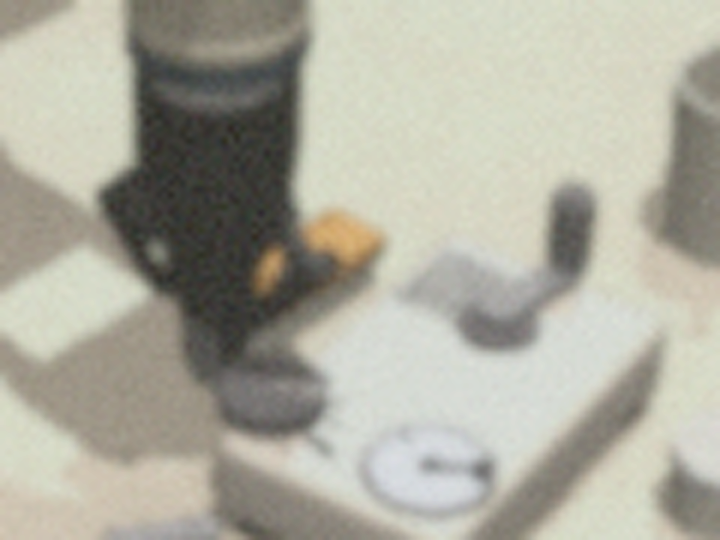

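```bash
python3 -c "
from h import *
im=grab('side')
c=cv2.resize(im[190:225,235:270],None,fx=16,fy=16,interpolation=cv2.INTER_CUBIC)
c=cv2.normalize(c,None,0,255,cv2.NORM_MINMAX)
cv2.imwrite('pics/side8.png',c)
pose=(615.,-8.,.04)
C=np.array([-55,-70,68.])
for v in (.37,.8,1,1.2,1.5):
    a=1.22-v; q=w2px('side',W(pose,np.array([C,C+26*np.array([np.cos(a),np.sin(a),0])]))); print(v,((q-[235,190])*16).round(0).tolist())
"
```

```text
0.37 [[223.0, 219.0], [367.0, 197.0]]
0.8 [[223.0, 219.0], [370.0, 237.0]]
1 [[223.0, 219.0], [362.0, 255.0]]
1.2 [[223.0, 219.0], [349.0, 272.0]]
1.5 [[223.0, 219.0], [319.0, 293.0]]
```

View pics/side8.png

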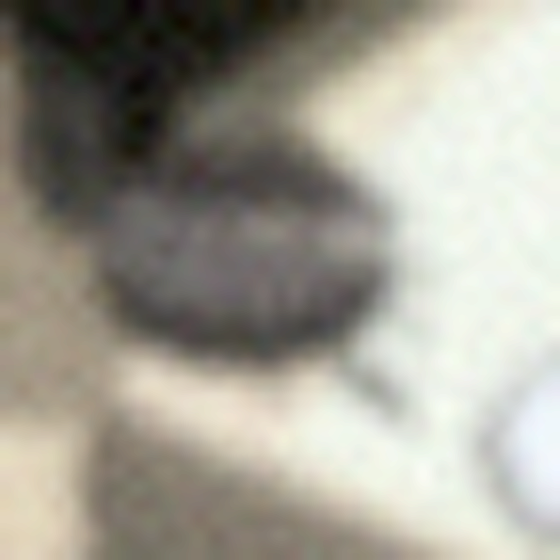

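The ridge end has swung to about (370,235) in this crop, which is a value of about 0.8–0.95, so the roll works. I'll back off and take another stroke.

>>> send_rows(plan=[[[-0.005,0,0],[0,0.005,0],-1],[[-0.008,0,0],[0,0.005,0],-1],[[-0.008,0.008,0],[0,0.005,0],-1],[[-0.008,0.016,0],[0,0.005,0],-1],[[-0.008,0.016,0],[0,0.005,0],-1]])

```text
clock: 13.53
eef_pos: [518.1, -87.7, 69.8]
tcp_rot: [-3.141, 0.0, 0.04]
contact_force: [0.2, 0.0, 0.4]
opening: 0.001
```

```bash
python3 -c "
from h import *
rel([[525.2,-86.5,70]],0.041)"
```

```text
t 13.53 p [518.1 -87.7  69.8] rot [-3.141  0.     0.04 ] F [0.2 0.  0.4] open 0.001 q6 -0.21
[0.0072, -0.0009, -0.0002] [-0.001, 0.0, -0.001]
```

>>> send_rows(plan=[[[0.003,0,0],[0,0,0],-1],[[0.005,0,0],[0,0,0],-1],[[0.006,0,0],[0,0,0],-1],[[0.007,0,0],[0,0,0],-1],[[0.0075,0,0],[0,0,0],-1]])

```text
clock: 13.95
eef_pos: [524.9, -87.2, 69.6]
tcp_rot: [-3.141, 0.002, 0.04]
contact_force: [-4.7, -1.1, 3.8]
opening: -0.003
```

>>> send_rows(plan=[[[0.001,-0.003,0],[0,0,0],-1],[[0.0012,-0.006,0],[0,0,0],-1],[[0.0012,-0.009,0],[0,0,0],-1],[[0.0012,-0.012,0],[0,0,0],-1],[[0.0012,-0.0135,0],[0,0,0],-1]])

```text
clock: 14.37
eef_pos: [524.8, -73.1, 69.4]
tcp_rot: [-3.14, 0.003, 0.041]
contact_force: [-4.0, -0.1, 1.0]
opening: 0.003
```

>>> send_rows(plan=[[[-0.005,0,0],[0,0,0],-1],[[-0.02,0,0],[0,0,0],-1],[[-0.05,0,-0.02],[0,0,0],-1],[[-0.08,0,-0.05],[0,0,0],-1],[[-0.11,0,-0.08],[0,0,0],-1]])

```text
clock: 14.78
eef_pos: [414.8, -77.4, 148.7]
tcp_rot: [-3.14, 0.004, 0.041]
contact_force: [0.4, -0.0, 1.0]
opening: -0.001
```

```bash
python3 -c "
from h import *
rel([[525.2,-86.5,70]],0.041)
im=grab('top'); crop(im,190,130,290,205,8,'top9')
im=grab('side'); crop(im,205,140,325,230,6,'side9')"
```

```text
t 14.78 p [414.8 -77.4 148.7] rot [-3.14   0.004  0.041] F [ 0.4 -0.   1. ] open -0.001 q6 -0.23
[0.1102, 0.0137, 0.0783] [-0.001, 0.004, 0.0]
```

View pics/top9.png

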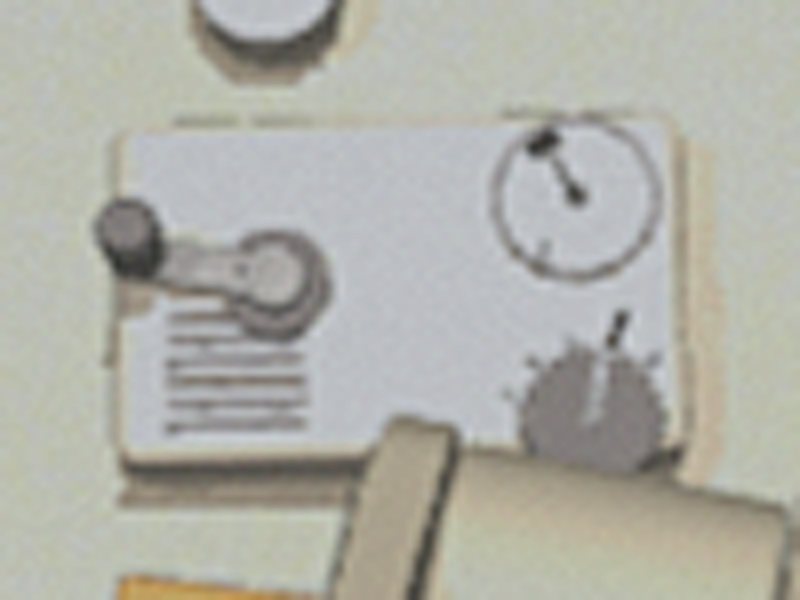

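View pics/side9.png

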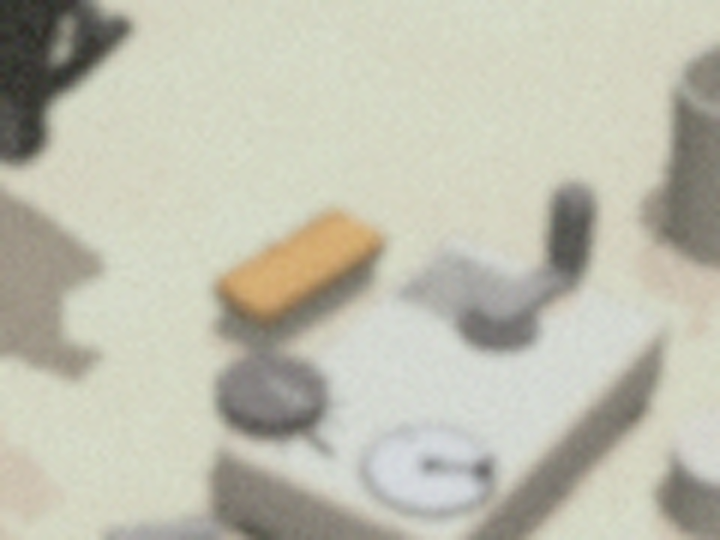

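The ridge now runs from (595,418) to (603,357) and the long line sits at (612,345)–(622,315), so it is slightly short of the line. I'll measure it precisely.

```bash
cat > ridge.py <<'E'
from h import *
from scipy.optimize import minimize
im=np.mean([grab('top').astype(float) for _ in range(6)],0)
cv2.imwrite('pics/avg.png',im.astype(np.uint8))
g=im.mean(2)
c=cv2.resize(im[160:198,245:283].astype(np.float32),None,fx=15,fy=15,interpolation=cv2.INTER_CUBIC); cv2.imwrite('pics/avgz.png',np.clip(c*1.6,0,255).astype(np.uint8))
# polar sampling around wheel axis (z=68 for ridge, z=55 for lines) for several poses
def prof(pose,angs,r0,r1,z):
    rr=np.linspace(r0,r1,12); A,Rr=np.meshgrid(angs,rr)
    P=np.stack([-55+Rr*np.cos(A),-70+Rr*np.sin(A),0*A+z],-1).reshape(-1,3)
    uv=w2px('top',W(pose,P)).astype(np.float32)
    return cv2.remap(g.astype(np.float32),uv[:,0].reshape(A.shape),uv[:,1].reshape(A.shape),cv2.INTER_LINEAR).mean(0)
v=np.arange(-.3,2.4,.02)
for off in ((612.9,-8.1,.034),(613.9,-8.1,.034),(611.9,-8.1,.034),(612.9,-7.1,.034),(612.9,-9.1,.034)):
    R=prof(off,1.22-v,8,24,68); L=prof(off,1.22-v,31,44,55)
    mL=(v>1.2)&(v<1.8); w=np.clip(np.median(L)-L-8,0,None)*mL; w2=np.clip(R-np.median(R)-4,0,None)*(abs(v-v[R.argmax()])<.3)
    print(off,"ridge",v[R.argmax()].round(2),(v*w2).sum()/w2.sum(),"line",v[mL][L[mL].argmin()].round(2),(v*w).sum()/w.sum())
E
python3 ridge.py
```

```text
(612.9, -8.1, 0.034) ridge 1.36 1.3232201202060356 line 1.46 1.450862269235432
(613.9, -8.1, 0.034) ridge 1.36 1.3326294714512408 line 1.46 1.457214306910706
(611.9, -8.1, 0.034) ridge 1.36 1.3122671015017233 line 1.44 1.444463602581069
(612.9, -7.1, 0.034) ridge 1.4 1.3836310018907663 line 1.48 1.4764005234159556
(612.9, -9.1, 0.034) ridge 1.32 1.2640332471781606 line 1.44 1.424762411481604
```

View pics/avgz.png

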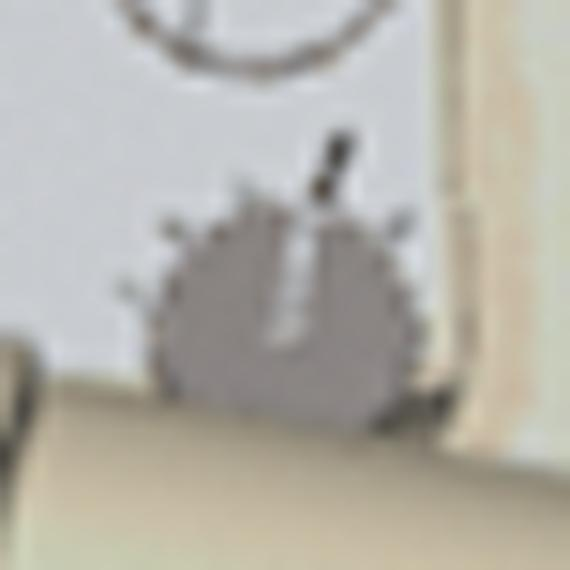

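```bash
cat > ridge2.py <<'E'
from ridge import *
from scipy.optimize import differential_evolution
def score(p):
    pose=(p[0],p[1],p[2])
    s=0
    for k,(vv,r1) in {0:(0,33),1:(.5,33),2:(1,33),3:(1.5,42),4:(2,33)}.items():
        A=1.22-vv
        s+=(prof(pose,np.array([A-.02,A,A+.02]),30,r1,55).mean()-prof(pose,np.array([A-.2,A+.2]),30,r1,55).mean())*(2 if k==3 else 1)
    return s
def dsc(p): # wheel rim edge contrast at z=68
    a=np.linspace(-.9,2.6,60); return prof(p,a,23,25.5,62).mean()-prof(p,a,28,29.5,60).mean()
r=differential_evolution(lambda p:score(p)+dsc(p),[(608,620),(-14,-2),(.0,.07)],seed=1,tol=1e-6,maxiter=60); print(r.x,r.fun)
v=np.arange(-.3,2.4,.01)
R=prof(r.x,1.22-v,6,24,68); i=R.argmax(); w=np.clip(R-R[i]*.5-np.median(R)*.5,0,None)*(abs(v-v[i])<.3); print("ridge",v[i],(v*w).sum()/w.sum())
L=prof(r.x,1.22-v,30,42,55); m=(v>1.2)&(v<1.8); w=np.clip(np.median(L)-L-8,0,None)*m; print("line",(v*w).sum()/w.sum())
E
python3 ridge2.py | tail -3
```

```text
(611.9, -8.1, 0.034) ridge 1.36 1.3109218488780185 line 1.44 1.4440692602526712
(612.9, -7.1, 0.034) ridge 1.4 1.3825839889115412 line 1.48 1.476057399804723
(612.9, -9.1, 0.034) ridge 1.32 1.2629881538772145 line 1.44 1.4244610108314928Traceback (most recent call last):
  File "ridge2.py", line 12, in <module>
    r=differential_evolution(lambda p:score(p)+dsc(p),[(608,620),(-14,-2),(.0,.07)],seed=1,tol=1e-6,maxiter=60); print(r.x,r.fun)
    return fun(*args, **kwargs)
    ret = solver.solve()
    next(self)
    ~~~~^^^^^^
    energy = self.func(parameters)
    return self.f(x, *self.args)
           ~~~~~~^^^^^^^^^^^^^^^
  File "ridge2.py", line 12, in <lambda>
    r=differential_evolution(lambda p:score(p)+dsc(p),[(608,620),(-14,-2),(.0,.07)],seed=1,tol=1e-6,maxiter=60); print(r.x,r.fun)
                                      ~~~~~^^^
  File "ridge2.py", line 8, in score
    s+=(prof(pose,np.array([A-.02,A,A+.02]),30,r1,55).mean()-prof(pose,np.array([A-.2,A+.2]),30,r1,55).mean())*(2 if k==3 else 1)
                                                             ~~~~^^^^^^^^^^^^^^^^^^^^^^^^^^^^^^^^^^^^^
  File "ridge.py", line 11, in prof
    uv=w2px('top',W(pose,P)).astype(np.float32)
       ~~~~^^^^^^^^^^^^^^^^^
  File "h.py", line 10, in w2px
    K,t,R=cam(n); P=np.atleast_2d(np.array(P,float)); c=(P-t)@R; p=c@K.T; return p[:,:2]/p[:,2:]
          ~~~^^^
  File "h.py", line 5, in cam
    c=viewer.camera_params(n); return np.array(c["intrinsics"]),np.array(c["xyz"]),Ro.from_euler('xyz',c["orientation"]).as_matrix()
ValueError: time passes only in moves, steps and waits
```

```bash
sed -i 's/^def cam(n):/import functools\n@functools.lru_cache\ndef cam(n):/' h.py; python3 ridge2.py | tail -3
```

```text
[ 6.14798673e+02 -6.54749106e+00  3.30825417e-02] -248.40847778320312
ridge 1.4400000000000015 1.432804735757123
line 1.5026744202086968
```

After calibrating on the tick marks, the line reads 1.503 and the ridge 1.435, so the wheel needs about +0.065 rad, or 1.7 mm at the rim. I'll go back in for a small nudge.

```bash
python3 -c "
from h import *
rel([[470,-81,72],[515,-80,70]],0.041)"
```

```text
t 15.78 p [416.2 -77.6 148.7] rot [-3.14e+00  3.00e-03  4.10e-02] F [0.3 0.6 0.3] open 0.001 q6 -0.23
[0.0538, 0.0056, 0.0765] [-0.001, 0.003, -0.0]
[0.0989, 0.0065, 0.0784] [-0.001, 0.003, -0.0]
```

>>> send_rows(plan=[[[0.02,0.003,0.03],[0,0.003,0],-1],[[0.045,0.005,0.06],[0,0.003,0],-1],[[0.075,0.006,0.077],[0,0.003,0],-1],[[0.095,0.0065,0.079],[0,0.003,0],-1],[[0.1,0.0065,0.079],[0,0.003,0],-1]])

```text
clock: 16.2
eef_pos: [519.0, -80.0, 68.2]
tcp_rot: [-3.141, -0.001, 0.041]
contact_force: [-1.4, 0.4, 0.6]
opening: 0.0
```

```bash
python3 -c "
from h import *
rel([[525,-81,70]],0.041)"
```

```text
t 16.2 p [519.  -80.   68.2] rot [-3.141e+00 -1.000e-03  4.100e-02] F [-1.4  0.4  0.6] open 0.0 q6 -0.2
[0.006, 0.0012, -0.0017] [-0.001, -0.001, -0.0]
```

>>> send_rows(plan=[[[0.002,0,-0.001],[0,0,0],-1],[[0.004,0,-0.001],[0,0,0],-1],[[0.005,0,-0.001],[0,0,0],-1],[[0.006,0,-0.001],[0,0,0],-1],[[0.0068,0,-0.001],[0,0,0],-1]])

```text
clock: 16.62
eef_pos: [524.5, -79.7, 69.6]
tcp_rot: [-3.14, 0.001, 0.041]
contact_force: [-5.2, -0.7, 2.0]
opening: 0.007
```

>>> send_rows(plan=[[[0.001,-0.0004,0],[0,0,0],-1],[[0.0011,-0.0008,0],[0,0,0],-1],[[0.0011,-0.0012,0],[0,0,0],-1],[[0.0011,-0.0015,0],[0,0,0],-1],[[0.0011,-0.0015,0],[0,0,0],-1]])

```text
clock: 17.03
eef_pos: [524.6, -78.1, 69.6]
tcp_rot: [-3.14, 0.002, 0.041]
contact_force: [-5.5, -1.1, 3.4]
opening: -0.001
```

>>> send_rows(plan=[[[-0.005,0,0],[0,0,0],-1],[[-0.02,0,0],[0,0,0],-1],[[-0.05,0,-0.02],[0,0,0],-1],[[-0.09,0,-0.05],[0,0,0],-1],[[-0.13,0,-0.08],[0,0,0],-1]])

```text
clock: 17.45
eef_pos: [406.9, -82.8, 139.9]
tcp_rot: [-3.14, 0.003, 0.041]
contact_force: [0.6, 0.2, 1.6]
opening: 0.003
```

```bash
python3 ridge2.py | tail -3; python3 -c "
from h import *
rel([[525,-81,70]],0.041)"
```

```text
[ 6.14797886e+02 -6.54805518e+00  3.30898992e-02] -244.727783203125
ridge 1.5300000000000016 1.5025953219732497
line 1.5031252250677691
t 17.75 p [409.3 -83.  139.8] rot [-3.141e+00  1.000e-03  4.100e-02] F [ 0.7 -0.3 -0. ] open 0.003 q6 -0.25
[0.1157, 0.0028, 0.0697] [-0.001, 0.001, -0.0]
```

View pics/avgz.png

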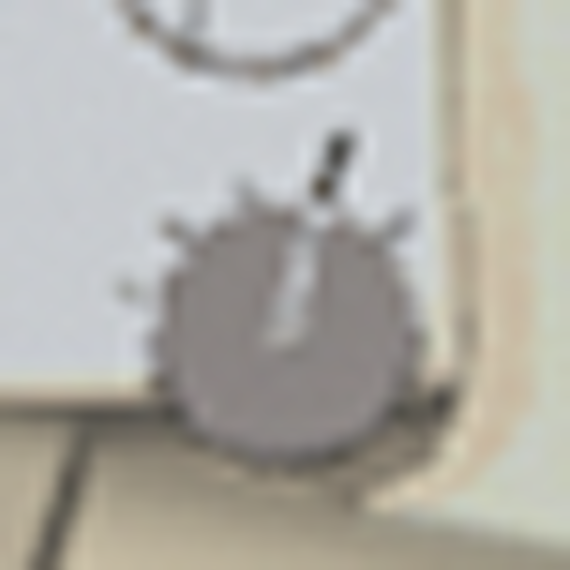

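The ridge and the long line both read 1.503 and line up in the picture: ridge (285,335)→(315,215), line from (322,195). One last check of the gauge and bystanders.

Run:
```python
from h import *
im=grab('top'); crop(im,130,110,340,225,3.8,'top10')
a=cv2.imread('pics/avg.png').astype(float).mean(2); 
gc=W((614.8,-6.55,.0331),(0,0,0))
c=px2w('top',np.array([[577,195]])/8+[190-.44,130-.44],58)[0]
angs=np.arange(-.3,2.8,.02); best=[]
for th in angs:
    r=np.linspace(4,20,12); P=np.c_[c[0]+r*np.cos(th+.033),c[1]+r*np.sin(th+.033),0*r+58]; uv=w2px('top',P).astype(np.float32)
    best.append(cv2.remap(a.astype(np.float32),uv[:,:1],uv[:,1:],cv2.INTER_LINEAR).mean())
best=np.array(best); w=np.clip(np.median(best)-best-8,0,None); print("needle n",2.6-angs[best.argmin()],2.6-(angs*w).sum()/w.sum())
```

```text
needle n 2.0599999999999996 2.053606164308655
```

View pics/top10.png

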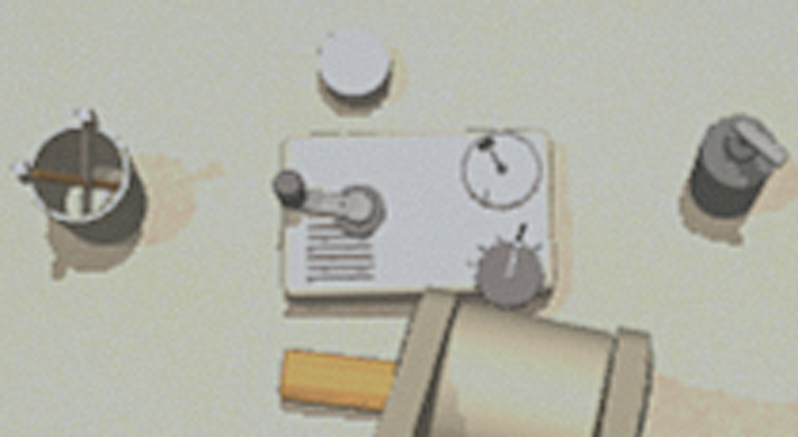

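The needle sits mid-band. The image reads 2.05, but this method read about 0.05 low at the start too; the crank angle gives 2.09. The bystanders I can see are unmoved and the arm is clear, so I'm handing in.

```bash
python3 -c "
from rig import job,status
print(job.sign_off()); print(status.sense()['clock'])"
```

```text
the job is handed in; nothing more can be done
None
the job is handed in; nothing more can be done
```

The radio is wound and the volume set. The job was handed in at about 18 s of the 72 s allowed.

- **Crank:** I turned it clockwise by the grip for about two turns, from about 4.7 to about 17.45 rad, at roughly 0.45 turn/s. The highest contact force reported was about 15 N.
- **Gauge:** In the pictures the needle points into the middle of the full band. The joint count gives a needle angle of 2.09 (band middle 2.10). The image reading gave 2.05, but the same method also read about 0.05 low at the start.
- **Volume wheel:** I rolled it in two strokes and a small nudge, pressing with about 5 N. My last check put the ridge at 1.503 and the long thick line at 1.503; the single brightest direction of the ridge was 1.53.
- **Bystanders and release:** The cup, jar and pump bottle looked unmoved in the last top picture, as did the part of the nail brush the arm did not hide. The soap dish was outside that picture, but the arm never went near it. The gripper was clear of everything, about 130 mm back from the radio.

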